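# Dip the pump's oil gauge and hold it up level for reading

### The job

Check the oil of the small blue vacuum pump: take the gauge rod with the orange grip from its sloping grey rest, slide it into the pump's sloping guide tube without forcing it until the brass collar stops square on the mouth of the tube, and pause there a moment. Then draw it right out again and present it for reading: hold the rod level (horizontal) and still in the gripper, more than 20 cm above the bench, on the robot's side of the big photometer (not over it) and touching nothing else, and finish while holding it like that. Leave the petri dish, white bottle, beaker and carton where they are.

Things in the scene. Friction and masses are not known exactly. Their poses are not given: they have to be found in the camera images.
- gauge_grip (a point): Middle of the gauge rod's orange grip plate, 34 x 34 mm, 12 mm thick along y: pinch it along y, from any direction in the x-z plane; over 30 mm free beside and above. x runs along the rod to its tip. At the start it lies unlocked in the rest, plate upright, 112 mm above the bench, tip pointing away from the robot and 40 degrees down; it lifts straight up.
- gauge_collar (a point): Centre of the tip-side face of the gauge's brass collar, on the rod's axis, 42 mm from gauge_grip; axes as gauge_grip.
- gauge_tip (a point): Tip of the gauge rod, on its axis, 90 mm past gauge_collar (132 mm from gauge_grip); axes as gauge_grip.
- guide_mouth (a point): Centre of the guide tube's mouth rim, 105 mm above the bench. x points into the tube along its axis (away from the robot, 40 degrees below level), y level. Funnel 24 mm wide inside, 30 outside, narrowing within 14 mm to an 11 mm bore, 98 mm deep in all. The collar stops on the rim when gauge_collar and guide_mouth meet. Tube and pump are fixed.
- pump: Small blue vacuum pump with a silver motor across its top, fixed to the bench, with the guide tube sloping up from its front towards the robot. Origin on the bench right below guide_mouth; x away from the robot to the housing (79 to 162 mm from the origin, 92 mm wide, 126 mm high over the motor), z up.
- rest: Grey sloping rest of the gauge, fixed to the bench: base plate 120 x 70 mm (x from -38 to 82 mm), two notched posts that carry the collar and the rod. Origin on the bench right below the parked collar face; x the level direction in which the parked rod points, z up; highest point 95 mm.
- gauge: The loose gauge rod, one rigid piece of 50 to 85 g; origin and axes as gauge_grip. Along x from the grip's centre: plate to 17 mm, brass collar (28 x 28 mm square) from 34 to 42 mm, steel rod 8 mm thick to the tip at 132 mm, black marks near the tip.
- petri_dish: Shallow clear dish, 60 mm wide, 12 mm high, loose bystander; origin under its centre.
- white_bottle: White reagent bottle with a grey-blue cap, 56 mm wide, 102 mm high, loose bystander; origin under its centre. It stands near a tall fixed grey cabinet right of the bench, which the arm must swing clear of: front at x = 0.42 m (handles stand out 50 mm), left side at y = -0.22 m, top at z = 0.6 m.
- beaker: Small clear beaker, 53 x 56 mm, 68 mm high, loose bystander; origin under its centre.
- carton: Small dark and white carton, 90 x 60 x 26 mm, loose bystander; origin under its centre.

How it is judged (in metres and radians):
On the way, in this order (a step that is already met when the one before it is completed fails the run):
1. the gauge rod is fully in the guide tube, its collar stopped square on the mouth (distance between gauge_collar and guide_mouth below 0.004 m and angle between the x axis of gauge_collar and the x axis of guide_mouth, either way round below 0.09 rad), for 0.3 s.
2. the rod is drawn fully out of the guide tube (x of gauge_tip in the frame of guide_mouth below -0.01 m), for 0.1 s.
At the end, for the whole second after the job is handed in: Gauge held still in the fingers, level within 0.2 rad, tip and grip over 200 mm above the bench, not touching pump or rest, all nearer than the photometer (x < 0.68 m); before that its collar was within 4 mm of the tube mouth and rod within 0.09 rad of the tube axis for 0.3 s, then drawn fully out (angle between gauge_tip's own x axis and vertical between 1.37 and 1.77 rad and height (world z) of each of gauge_tip, gauge_grip above 0.2 m and linear speed of gauge below 0.03 m/s and angular speed of gauge below 0.2 rad/s and contact force between gauge and the fingers above 1 N and contact force between gauge and pump below 0.1 N and contact force between gauge and rest below 0.1 N and world x of each of gauge_tip, gauge_grip below 0.68 m); the arm keeps its last pose, push and grip.
It fails at once if the gauge is forced against the pump (more than 40 N) (contact force between gauge and pump above 40 N).
It fails at once if the petri dish is moved more than 20 mm (distance of petri_dish from where it was at the start of the episode above 0.02 m).
It fails at once if the white bottle is moved more than 20 mm (distance of white_bottle from where it was at the start of the episode above 0.02 m).
It fails at once if the beaker is moved more than 20 mm (distance of beaker from where it was at the start of the episode above 0.02 m).
It fails at once if the carton is moved more than 20 mm (distance of carton from where it was at the start of the episode above 0.02 m).
It also fails if it takes over 61 s, if anything falls off the work surface, if the arm or the gripper's body presses on something with over 40 N, if the wrist force passes 120 N, or if a joint passes its speed limit or range.

### The arm

A 6-joint arm with a two-finger parallel gripper is mounted at the origin on a cart in front of the work surface, level with it; the furniture and walls round the work are solid. World frame = base frame: x ahead of the robot, y to its left, z up, the work surface at z = 0. Lengths are in m, angles in degrees, forces in N, time in s.
With the tool pointing down it reaches from about 0.375 to 0.9 m from the base axis. Payload 3.1 kg.
Tool frame: the origin (TCP) lies at the very end of the fingers, on their centre line; the grasp point (between the pads) lies 19 mm behind it; z points along the fingers, y is the line along which they close (so a half turn about z gives the same grasp; the last joint's range is limited). The gripper opens to 87 mm and grips with 3 to 60 N. Pads are 19 mm wide; open, the fingers measure 117 mm over their backs; the gripper's body (75 mm by 190 mm) begins 51 mm behind the grasp point.
Start: joints at [62.08, 30.224, 82.088, -0, 67.689, -10.227], TCP at [0.19, 0.595, 0.223] pointing down, gripper open.
Joint ranges: [-176.69, 176.69], [-43.24, 126.21], [12.49, 139.97], [-82, 262], [0, 151.66], [-163.58, 163.58]. Speed limits (degrees/s): [159.86, 159.86, 180, 180, 180, 180].

### API

Orientations are given as a 3x3 rotation matrix whose columns are the frame's x, y, z axes.
In Python, from rig import bot gives the robot as it stands.
- The arm moves only by the tool move_arm, never from a script. Its argument "increments" is a list of rows, each an object with "xyz": the shift along the tool's x, y, z in mm, a list of three; "roll": the turn about the tool's z in rad; "grip": the opening in per cent of the stroke, from 0 (shut) to 100 (fully open). A call has 1 to 5 rows; each row shifts and turns the commanded pose from where the row before left it, along the tool's axes as they then stand; what a row does not reach is not made up. A row lasts 1/12 s, in which the tool goes at most 41.7 mm and 7.16 degrees, less where a joint would pass 70% of its speed; a pose out of reach is approached as far as the arm can. A call is refused whole if a number of a shift passes 41.7 or a number of a turn 0.125, either way. A call with a gripper value outside its range is refused whole. The fingers move at their own pace and stop on an object; the grip force is fixed at half the most. Time passes only in rows, so rows that do not move let the fingers close. It gives the time, the measured TCP pose, the force, the opening and the grip force at its end, in the units of the state.
- bot.read_state(): the state, without advancing time (a new reading comes with each control period).
- bot.capture(name): name is "scene" or "side" or "wrist"; returns (picture, depth): 480x640x3 uint8, red, green, blue; 480x640 float32, m along the optical axis (not along the pixel's ray), 0 where there is no reading.
- bot.camera_model(name): a dict with "intrinsics" (3x3 intrinsics, pixels), "rvec" (rotation vector, rad) and "tvec" (3), from world to camera coordinates, as OpenCV has them; the wrist camera has in their place "tool_from_camera" (4x4, takes a point from camera to tool coordinates, whose origin is the TCP and whose axes are the flange's). Camera axes: x right, y down, z forward; pixel columns grow to the right and rows downward; lengths in m; the calibration is good to about 2 mm. A picture is of the moment at which its call begins: read the wrist's pose just before it. camera_model takes no time and is no camera call.
- bot.hand_in(): hands the job in; it is judged then, once.
Trained networks look in the newest picture that a camera, given by its name, has taken for a name from the list of things; names that differ only in an ending like _2 or _b are one class to them, and where a whole thing is asked for, a point or a joint stands for the part that bears it (a point fixed in the world has none). Each returns a list of dicts, best first, with "conf" (0 to 1); they miss things now and then, are a little off and sometimes report something else, mostly with a low value. They report only what shows in the picture. A call takes as long as a camera call.
- bot.spot_in(label, camera): "at" ([x, y, z] in m, in the coordinates of the camera as it stood for that picture, good to about 4 mm: the middle of the surface that is visible of it).
- bot.trace(label, camera): "mask" (480x640 bool, what is visible of it).
The state is a dict: "time_s": time; "joint_positions": joint angles; "qvel": joint speeds; "tau": joint torques, N m; "position": TCP position; "tcp_rot": TCP orientation; "force": force on the tool from outside, world axes, zero at the start; "moment": the same for the moment, N m; "opening": opening from 0.0 (shut) to 1.0 (fully open); "grasp_force": force on a finger pad.
Only numpy, scipy, OpenCV 4.12 (cv2) and the standard library are available. Lean on these libraries where they do the work, as an engineer would, in place of code of your own. Each camera call takes 0.05 s, during which the arm holds its last target. There are 200 camera calls.

## Working session

There is one attempt and no reset: what is moved stays moved. The work goes in short steps, Python scripts to look and compute and a tool call to move; the robot and the scene stay as the last step left them, time stands still between calls to the robot, and variables do not carry over. Pictures are saved under pics/ and viewed, at most 10 in all, crops included, and the job is handed in when it is done.

Besides the shell and the picture viewer there is one more tool, called after "Emit:" as name([rows], argument=value, ...), one row to a line, values as JSON. move_arm: Moves the arm, as the interface text tells. Its arguments: {"type":"object","properties":{"increments":{"type":"array"}},"required":["increments"]}

```bash
mkdir -p pics; cat > h.py <<'E'
import numpy as np, cv2
from rig import bot
def cam2world(n,p,st=None):
    m=bot.camera_model(n); p=np.asarray(p,float)
    if n=="wrist":
        T=np.array(m["tool_from_camera"]); q=p@T[:3,:3].T+T[:3,3]
        return q@np.array(st["tcp_rot"]).T+np.array(st["position"])
    R=cv2.Rodrigues(np.array(m["rvec"],float))[0]
    return (p-np.array(m["tvec"]).ravel())@R
def pts(n,d,mask,st=None):
    K=np.array(bot.camera_model(n)["intrinsics"]); v,u=np.where(mask&(d>0)); z=d[v,u]
    return cam2world(n,np.c_[(u-K[0,2])/K[0,0]*z,(v-K[1,2])/K[1,1]*z,z],st)
def proj(n,P):
    m=bot.camera_model(n); return cv2.projectPoints(np.atleast_2d(np.array(P,float)),np.array(m["rvec"],float),np.array(m["tvec"],float),np.array(m["intrinsics"],float),None)[0][:,0]
def save(f,im): cv2.imwrite("pics/"+f,im[:,:,::-1])
E
python3 - <<'E'
from h import *
st=bot.read_state(); print(st["tcp_rot"])
ims=[]
for n in("scene","side"):
    im,d=bot.capture(n); ims.append(im)
    for l in("gauge","gauge_grip","guide_mouth","pump","rest","petri_dish","white_bottle","beaker","carton"):
        r=bot.spot_in(l,n)
        for x in r[:2]: print(n,l,round(x["conf"],2),cam2world(n,x["at"]).round(3))
save("a.png",cv2.resize(cv2.vconcat(ims),(600,900))[:450]); save("b.png",ims[1]); save("a.png",ims[0])
E
```

```text
[[-9.52701161e-01  3.03906956e-01 -1.02978827e-03]
 [ 3.03908447e-01  9.52699275e-01 -1.93587408e-03]
 [ 3.92752937e-04 -2.15727084e-03 -9.99997596e-01]]
scene gauge 0.66 [0.491 0.042 0.109]
scene gauge_grip 0.85 [0.491 0.048 0.11 ]
scene gauge_grip 0.25 [0.508 0.052 0.006]
scene guide_mouth 0.7 [0.51  0.054 0.007]
scene guide_mouth 0.56 [0.515 0.354 0.089]
scene pump 0.83 [0.566 0.328 0.049]
scene rest 0.69 [0.509 0.052 0.008]
scene petri_dish 0.98 [ 0.489 -0.112  0.008]
scene white_bottle 0.44 [ 0.599 -0.125  0.05 ]
scene beaker 0.98 [0.505 0.469 0.052]
scene carton 0.66 [0.483 0.187 0.029]
side gauge 0.57 [0.497 0.042 0.105]
side gauge 0.25 [0.501 0.469 0.046]
side gauge_grip 0.78 [0.49  0.044 0.104]
side guide_mouth 0.76 [0.518 0.354 0.083]
side pump 0.86 [0.563 0.314 0.046]
side rest 0.67 [0.516 0.05  0.01 ]
side petri_dish 0.36 [0.49  0.044 0.104]
side white_bottle 0.23 [0.517 0.354 0.082]
side beaker 0.94 [0.501 0.47  0.044]
side carton 0.96 [0.479 0.179 0.03 ]
```

View pics/a.png

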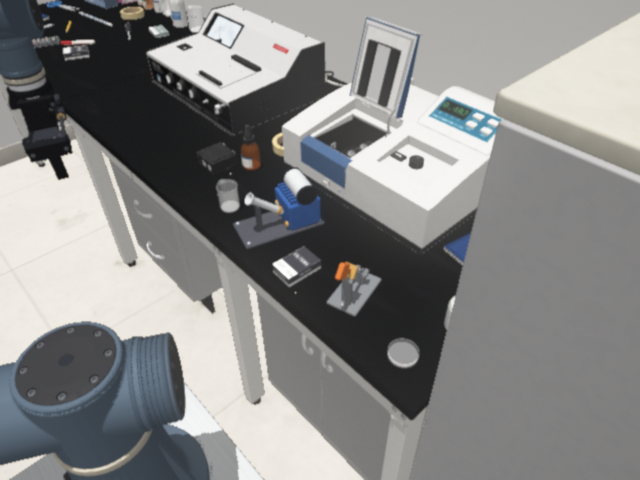

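View pics/b.png

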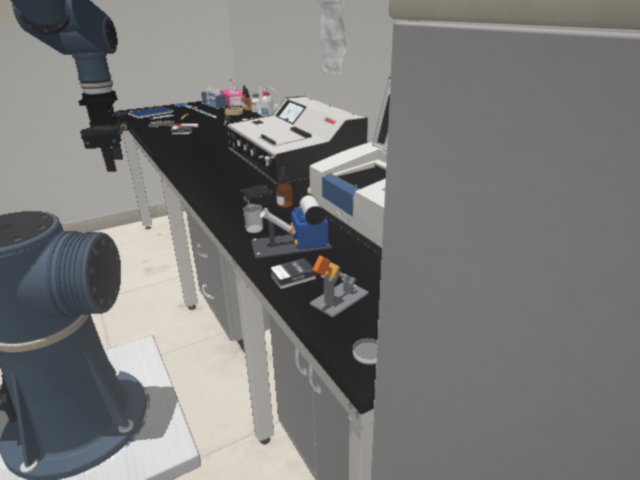

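Emit:
move_arm([
  {"xyz":[-30,-10,-25],"roll":0,"grip":100},
  {"xyz":[-32,-14,-20],"roll":0,"grip":100},
  {"xyz":[-32,-14,-20],"roll":0,"grip":100},
  {"xyz":[-32,-14,-20],"roll":0,"grip":100},
  {"xyz":[-32,-14,-15],"roll":0,"grip":100},
])

```text
time_s: 1.42
position: [0.3216, 0.4838, 0.3245]
tcp_rot: [[-0.953, 0.303, 0.002], [0.303, 0.953, 0.002], [-0.001, 0.002, -1.0]]
force: [0.9, 0.7, 0.4]
opening: 0.999
grasp_force: 0.0
```

Emit:
move_arm([
  {"xyz":[-32,-14,-15],"roll":0,"grip":100},
  {"xyz":[-32,-14,-10],"roll":0,"grip":100},
  {"xyz":[-32,-14,-10],"roll":0,"grip":100},
  {"xyz":[-32,-14,0],"roll":0,"grip":100},
  {"xyz":[0,0,0],"roll":0,"grip":100},
])

```text
time_s: 1.83
position: [0.4306, 0.3885, 0.3584]
tcp_rot: [[-0.951, 0.31, 0.005], [0.31, 0.951, -0.001], [-0.005, 0.0, -1.0]]
force: [0.1, 0.3, -0.4]
opening: 1.0
grasp_force: 0.0
```

```bash
python3 - <<'E'
from h import *
st=bot.read_state(); print(st["time_s"],np.round(st["position"],4),np.round(st["joint_positions"],1)); print(np.round(st["tcp_rot"],3))
print(np.array(bot.camera_model("wrist")["tool_from_camera"]).round(3))
im,d=bot.capture("wrist"); save("c.png",im); np.save("c.npy",d)
for l in("gauge","gauge_grip","guide_mouth","pump","rest","beaker","carton"):
    for x in bot.spot_in(l,"wrist")[:2]: print(l,round(x["conf"],2),cam2world("wrist",x["at"],st).round(4))
E
```

```text
1.8333 [0.4306 0.3885 0.3584] [ 31.1  19.4  78.2  -0.2  82.2 -40.8]
[[-0.951  0.31   0.005]
 [ 0.31   0.951 -0.001]
 [-0.005  0.    -1.   ]]
[[-0.    -0.96  -0.28   0.078]
 [ 1.    -0.     0.     0.002]
 [-0.    -0.28   0.96  -0.163]
 [ 0.     0.     0.     1.   ]]
pump 0.95 [0.537  0.3548 0.0127]
rest 0.74 [0.5157 0.0805 0.0053]
beaker 0.71 [0.5144 0.4934 0.0343]
carton 0.96 [0.473  0.2069 0.0292]
```

View pics/c.png

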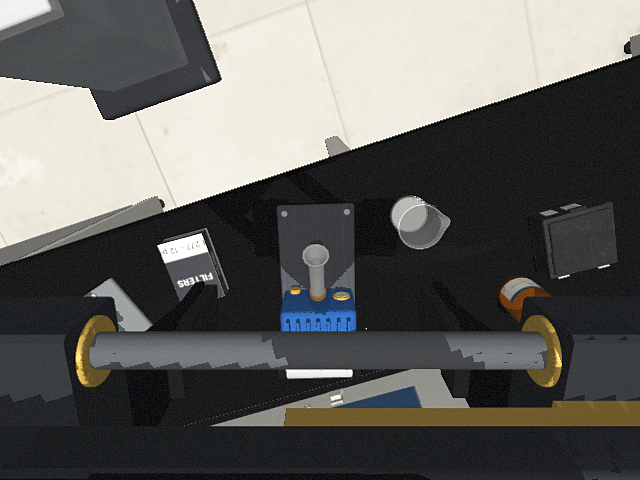

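```bash
python3 - <<'E'
from h import *
st=bot.read_state(); im,_=bot.capture("wrist"); d=np.load("c.npy")
m=bot.trace("pump","wrist")[0]["mask"]
P=pts("wrist",d,m,st)
h,e=np.histogram(P[:,2],np.arange(-.005,.14,.005)); print(list(zip(e.round(3),h)))
full=np.zeros((480,640),bool); full[190:330,230:400]=1
Q=pts("wrist",d,full,st)
B=Q[(Q[:,2]>.004)&(Q[:,2]<.02)&(np.hypot(Q[:,0]-.53,Q[:,1]-.35)<.09)]
print("plate",cv2.minAreaRect((B[:,:2]*1000).astype(np.float32)), np.median(B[:,2]))
t=Q[(Q[:,2]>.085)&(Q[:,2]<.12)&(np.hypot(Q[:,0]-.5,Q[:,1]-.36)<.03)]
print("rim pts",len(t),t.min(0),t.max(0),t.mean(0))
# ray of the rim centre with z=.105 plane, using ellipse of light ring
g=im[240:272,298:336].astype(int); save("c2.png",cv2.resize(im[190:320,240:400],(800,650))[:600])
K=np.array(bot.camera_model("wrist")["intrinsics"])
o=cam2world("wrist",[0,0,0],st)
for u,v in[(316,255),(315.5,257)]:
    r=cam2world("wrist",[(u-K[0,2])/K[0,0],(v-K[1,2])/K[1,1],1],st)-o
    print("mouth",o+r*(.105-o[2])/r[2])
E
```

```text
[(np.float64(-0.005), np.int64(804)), (np.float64(0.0), np.int64(110)), (np.float64(0.005), np.int64(4682)), (np.float64(0.01), np.int64(86)), (np.float64(0.015), np.int64(138)), (np.float64(0.02), np.int64(136)), (np.float64(0.025), np.int64(91)), (np.float64(0.03), np.int64(72)), (np.float64(0.035), np.int64(80)), (np.float64(0.04), np.int64(110)), (np.float64(0.045), np.int64(153)), (np.float64(0.05), np.int64(176)), (np.float64(0.055), np.int64(175)), (np.float64(0.06), np.int64(171)), (np.float64(0.065), np.int64(167)), (np.float64(0.07), np.int64(175)), (np.float64(0.075), np.int64(555)), (np.float64(0.08), np.int64(754)), (np.float64(0.085), np.int64(156)), (np.float64(0.09), np.int64(408)), (np.float64(0.095), np.int64(178)), (np.float64(0.1), np.int64(71)), (np.float64(0.105), np.int64(40)), (np.float64(0.11), np.int64(73)), (np.float64(0.115), np.int64(208)), (np.float64(0.12), np.int64(488)), (np.float64(0.125), np.int64(1)), (np.float64(0.13), np.int64(0)), (np.float64(0.135), np.int64(0))]
plate ((513.03662109375, 364.2466735839844), (99.70094299316406, 137.6696319580078), 73.81172180175781) 0.007099422555035123
rim pts 575 [0.47214623 0.35847723 0.08500972] [0.51604674 0.38604383 0.11592271] [0.48953781 0.37038431 0.09726708]
mouth [0.48182867 0.37400279 0.105     ]
mouth [0.48382053 0.37280452 0.105     ]
```

View pics/c2.png

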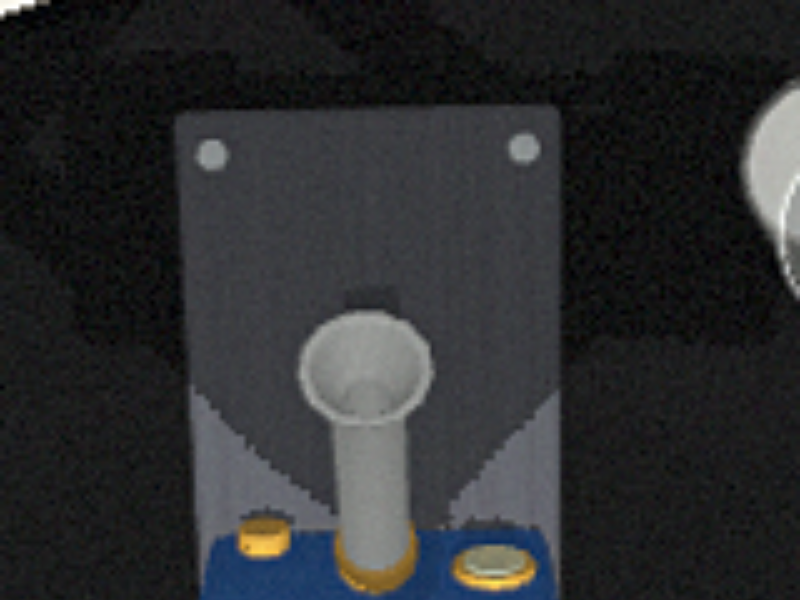

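```bash
python3 - <<'E'
from h import *
st=bot.read_state(); print(st["time_s"],np.round(st["position"],4)); print(np.round(st["tcp_rot"],4))
K=np.array(bot.camera_model("wrist")["intrinsics"])
o=cam2world("wrist",[0,0,0],st)
def ray(u,v,z):
    r=cam2world("wrist",[(u-K[0,2])/K[0,0],(v-K[1,2])/K[1,1],1],st)-o
    return o+r*(z-o[2])/r[2]
f=lambda a,b,z:ray(240+a/5-.4,190+b/5-.4,z)
M=f(366,367,.105); A=f(212,155,.007);B=f(524,149,.007);L=f(196,400,.007);L0=f(180,140,.007);R0=f(559,130,.007);R1=f(559,500,.007);L1=f(203,560,.007)
yw=lambda p,q:np.degrees(np.arctan2(*(q-p)[1::-1]))
print("mouth",M,"holes",A,B,np.linalg.norm(B-A),yw(A,B)-90,"edges",yw(L0,L1),yw(R0,R1),"hole mid->mouth",yw((A+B)/2,M))
E
```

```text
2.3333 [0.4245 0.3929 0.3575]
[[-9.532e-01  3.023e-01 -3.000e-04]
 [ 3.023e-01  9.532e-01 -1.000e-04]
 [ 2.000e-04 -2.000e-04 -1.000e+00]]
mouth [0.48977228 0.36776221 0.105     ] holes [0.45516477 0.33572263 0.007     ] [0.47804042 0.41307172 0.007     ] 0.08066087524552501 -16.47534793106699 edges -16.22799435916382 -16.306899215208635 hole mid->mouth -15.979811347489203
```

Emit:
move_arm([
  {"xyz":[-12,-34,0],"roll":0,"grip":100},
  {"xyz":[-12,-34,0],"roll":0,"grip":100},
  {"xyz":[-12,-34,0],"roll":0,"grip":100},
  {"xyz":[-12,-34,0],"roll":0,"grip":100},
  {"xyz":[-12,-34,0],"roll":0,"grip":100},
])

```text
time_s: 2.75
position: [0.4303, 0.2111, 0.3576]
tcp_rot: [[-0.953, 0.302, 0.0], [0.302, 0.953, -0.0], [-0.0, 0.0, -1.0]]
force: [0.9, -0.5, 1.3]
opening: 1.001
grasp_force: 0.0
```

Emit:
move_arm([
  {"xyz":[-12,-34,0],"roll":0,"grip":100},
  {"xyz":[-12,-34,0],"roll":0,"grip":100},
  {"xyz":[-12,-34,0],"roll":0,"grip":100},
  {"xyz":[-12,-30,0],"roll":0,"grip":100},
  {"xyz":[0,0,0],"roll":0,"grip":100},
])

```text
time_s: 3.17
position: [0.4371, 0.0673, 0.3578]
tcp_rot: [[-0.951, 0.309, 0.001], [0.309, 0.951, -0.003], [-0.002, -0.003, -1.0]]
force: [0.5, 1.2, -0.9]
opening: 0.999
grasp_force: 0.0
```

Emit:
move_arm([
  {"xyz":[0,0,0],"roll":0,"grip":100},
  {"xyz":[0,0,0],"roll":0,"grip":100},
])

```text
time_s: 3.33
position: [0.4363, 0.0723, 0.3576]
tcp_rot: [[-0.953, 0.304, 0.0], [0.304, 0.953, 0.001], [0.0, 0.001, -1.0]]
force: [0.1, 0.1, -0.4]
opening: 1.0
grasp_force: 0.0
```

```bash
python3 - <<'E'
from h import *
st=bot.read_state(); print(st["time_s"],np.round(st["position"],4)); print(np.round(st["tcp_rot"],4))
im,d=bot.capture("wrist"); np.savez("d.npz",im=im,d=d,p=st["position"],R=st["tcp_rot"])
r=bot.spot_in("gauge_grip","wrist"); print([(x["conf"],cam2world("wrist",x["at"],st)) for x in r])
K=np.array(bot.camera_model("wrist")["intrinsics"]);print(K)
if r:
    a=np.array(r[0]["at"]); u,v=(K@a/a[2])[:2]; print(u,v)
save("d.png",im)
P=pts("wrist",d,np.ones((480,640),bool),st)
B=P[(abs(P[:,2]-.007)<.005)&(np.hypot(P[:,0]-.51,P[:,1]-.05)<.09)]
print(len(B),B[:,2].mean())
E
```

```text
3.3333 [0.4363 0.0723 0.3576]
[[-9.527e-01  3.040e-01  0.000e+00]
 [ 3.040e-01  9.527e-01  7.000e-04]
 [ 2.000e-04  7.000e-04 -1.000e+00]]
[(0.75, array([0.5017896 , 0.05885858, 0.10088021]))]
[[408.02552392   0.         318.32867766]
 [  0.         408.02552392 239.64741149]
 [  0.           0.           1.        ]]
323.1170611519241 258.70886115618345
3307 0.0073439100590437754
```

View pics/d.png

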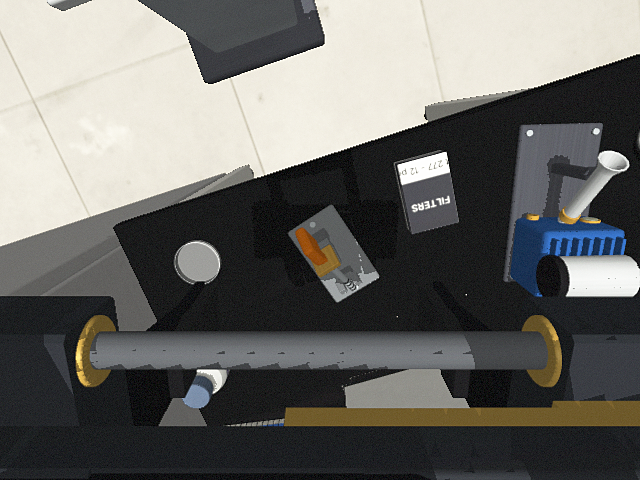

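```bash
python3 - <<'E'
from h import *
z=np.load("d.npz"); st=dict(position=z["p"],tcp_rot=z["R"]); im=z["im"];d=z["d"]
K=np.array(bot.camera_model("wrist")["intrinsics"]); o=cam2world("wrist",[0,0,0],st)
def ray(u,v,zz):
    r=cam2world("wrist",[(u-K[0,2])/K[0,0],(v-K[1,2])/K[1,1],1],st)-o
    return o+r*(zz-o[2])/r[2]
yw=lambda p,q:np.degrees(np.arctan2(*(q-p)[1::-1]))
c=[ray(*p,.008) for p in[(331,205),(288,232),(338,302),(380,275)]]
print("plate yaw",yw(c[0],c[3]),yw(c[1],c[2]),yw(c[1],c[0])-90,np.linalg.norm(c[0]-c[1]),np.linalg.norm(c[0]-c[3]))
yr=np.radians(np.mean([yw(c[0],c[3]),yw(c[1],c[2])])); ux=np.array([np.cos(yr),np.sin(yr)])
ctr=np.mean(c,0)[:2]; print("rest origin from plate",ctr-.022*ux,"grip from it",ctr-.022*ux-.042*np.cos(np.radians(40))*ux)
hsv=cv2.cvtColor(im,cv2.COLOR_RGB2HSV)
m=(hsv[...,0]<13)&(hsv[...,1]>170)&(hsv[...,2]>80); m[:200]=0;m[310:]=0;m[:,:280]=0;m[:,390:]=0
P=pts("wrist",d,m,st); print(m.sum(),P.min(0),P.max(0))
Q=(P[:,:2]-ctr)@np.c_[ux,[-ux[1],ux[0]]]; print("in rest frame about plate centre",np.percentile(Q,[2,50,98],axis=0))
T=P[P[:,2]>.1]; print("grip minrect",cv2.minAreaRect((T[:,:2]*1000).astype(np.float32)))
s=im[190:310,270:400]; save("d2.png",cv2.resize(s,None,fx=5,fy=5,interpolation=2))
E
```

```text
plate yaw 17.1791309598127 16.054557201838712 14.978269017436176 0.06610527869929815 0.11645864236007586
rest origin from plate [0.51051229 0.0603611 ] grip from it [0.47968205 0.05116033]
23 [0.4587124  0.04464556 0.09752217] [0.49967953 0.05918369 0.13428393]
in rest frame about plate centre [[-0.0744876  -0.00355886]
 [-0.0527656   0.0045766 ]
 [-0.03580617  0.00564319]]
grip minrect ((479.43670654296875, 52.300392150878906), (42.644222259521484, 9.119559288024902), 14.520207405090332)
```

View pics/d2.png

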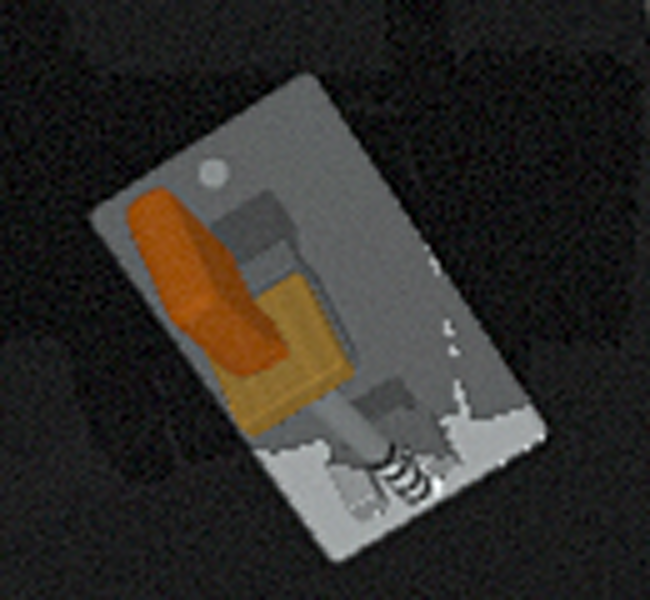

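Emit:
move_arm([
  {"xyz":[-23.7,-3.2,20],"roll":0,"grip":100},
  {"xyz":[-23.7,-3.2,20],"roll":0,"grip":100},
  {"xyz":[0,0,30],"roll":-0.117,"grip":100},
  {"xyz":[0,0,30],"roll":-0.117,"grip":100},
  {"xyz":[0,0,30],"roll":-0.117,"grip":100},
])

```text
time_s: 3.85
position: [0.48, 0.0527, 0.2264]
tcp_rot: [[-0.999, -0.05, 0.001], [-0.05, 0.999, 0.0], [-0.001, 0.0, -1.0]]
force: [-0.8, 0.1, -0.6]
opening: 0.999
grasp_force: 0.0
```

Emit:
move_arm([
  {"xyz":[0,0,30],"roll":-0.117,"grip":100},
  {"xyz":[0,0,25],"roll":-0.117,"grip":100},
  {"xyz":[0,0,0],"roll":0,"grip":100},
  {"xyz":[0,0,0],"roll":0,"grip":100},
  {"xyz":[0,0,0],"roll":0,"grip":100},
])

```text
time_s: 4.27
position: [0.4807, 0.052, 0.1736]
tcp_rot: [[-0.962, -0.272, 0.002], [-0.272, 0.962, -0.0], [-0.002, -0.001, -1.0]]
force: [-0.4, 0.5, 0.7]
opening: 1.0
grasp_force: 0.0
```

```bash
python3 - <<'E'
from h import *
st=bot.read_state(); print(st["time_s"],np.round(st["position"],4)); print(np.round(st["tcp_rot"],4))
im,d=bot.capture("wrist"); np.savez("e.npz",im=im,d=d,p=st["position"],R=st["tcp_rot"])
save("e.png",im)
for l in("gauge_grip","gauge"):
    for x in bot.spot_in(l,"wrist")[:2]: print(l,round(x["conf"],2),cam2world("wrist",x["at"],st).round(4))
E
```

```text
4.2667 [0.4807 0.052  0.1736]
[[-9.623e-01 -2.719e-01  2.100e-03]
 [-2.719e-01  9.623e-01 -2.000e-04]
 [-1.900e-03 -7.000e-04 -1.000e+00]]
gauge_grip 0.96 [0.4973 0.0514 0.1133]
```

View pics/e.png

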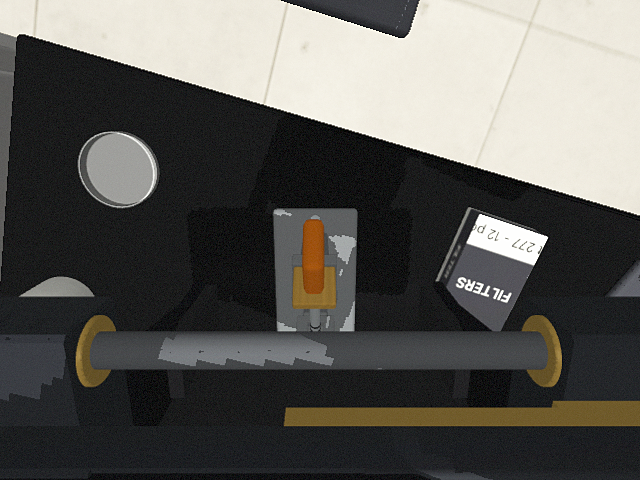

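Emit:
move_arm([
  {"xyz":[0,0,25],"roll":0,"grip":100},
  {"xyz":[0,0,25],"roll":0,"grip":100},
  {"xyz":[0,0,20],"roll":0,"grip":100},
  {"xyz":[0,0,10.6],"roll":0,"grip":100},
  {"xyz":[0,0,0],"roll":0,"grip":100},
])

```text
time_s: 4.83
position: [0.4791, 0.0513, 0.0911]
tcp_rot: [[-0.962, -0.272, -0.002], [-0.272, 0.962, 0.0], [0.002, 0.001, -1.0]]
force: [0.5, -0.5, 0.4]
opening: 0.999
grasp_force: 0.0
```

Emit:
move_arm([
  {"xyz":[0,0,0],"roll":0,"grip":40},
  {"xyz":[0,0,0],"roll":0,"grip":0},
  {"xyz":[0,0,0],"roll":0,"grip":0},
  {"xyz":[0,0,0],"roll":0,"grip":0},
  {"xyz":[0,0,0],"roll":0,"grip":0},
])

```text
time_s: 5.25
position: [0.4802, 0.0512, 0.0928]
tcp_rot: [[-0.962, -0.273, 0.002], [-0.273, 0.962, -0.0], [-0.002, -0.001, -1.0]]
force: [-0.2, -0.2, -0.3]
opening: 0.706
grasp_force: 0.0
```

Emit:
move_arm([
  {"xyz":[0,0,0],"roll":0,"grip":0},
  {"xyz":[0,0,0],"roll":0,"grip":0},
  {"xyz":[0,0,0],"roll":0,"grip":0},
  {"xyz":[0,0,0],"roll":0,"grip":0},
  {"xyz":[0,0,0],"roll":0,"grip":0},
])

```text
time_s: 5.67
position: [0.4796, 0.0512, 0.0919]
tcp_rot: [[-0.962, -0.273, -0.0], [-0.273, 0.962, -0.0], [0.0, 0.0, -1.0]]
force: [-1.3, -0.2, -0.0]
opening: 0.33
grasp_force: 0.0
```

Emit:
move_arm([
  {"xyz":[0,0,0],"roll":0,"grip":0},
  {"xyz":[0,0,0],"roll":0,"grip":0},
  {"xyz":[0,0,0],"roll":0,"grip":0},
  {"xyz":[0,0,0],"roll":0,"grip":0},
  {"xyz":[0,0,0],"roll":0,"grip":0},
])

```text
time_s: 6.08
position: [0.4797, 0.0511, 0.0919]
tcp_rot: [[-0.962, -0.273, 0.0], [-0.273, 0.962, -0.0], [-0.0, -0.0, -1.0]]
force: [0.1, -1.8, -0.6]
opening: 0.136
grasp_force: 30.0
```

```bash
python3 - <<'E'
from h import *
st=bot.read_state(); print(st["time_s"],np.round(st["position"],4),st["force"],st["moment"],st["opening"],st["grasp_force"]); print(np.round(st["tcp_rot"],4))
E
```

```text
6.0833 [0.4797 0.0511 0.0919] [ 0.06215032 -1.76751867 -0.60905216] [-0.20142135 -0.09179316 -0.01174647] 0.13570896199343996 30.000204036477953
[[-9.621e-01 -2.727e-01  1.000e-04]
 [-2.727e-01  9.621e-01 -2.000e-04]
 [-1.000e-04 -2.000e-04 -1.000e+00]]
```

Emit:
move_arm([
  {"xyz":[0,0,-15],"roll":0,"grip":0},
  {"xyz":[0,0,-30],"roll":0,"grip":0},
  {"xyz":[0,0,-35],"roll":0,"grip":0},
  {"xyz":[0,0,-35],"roll":0,"grip":0},
  {"xyz":[0,0,-25],"roll":0,"grip":0},
])

```text
time_s: 6.5
position: [0.48, 0.0514, 0.2345]
tcp_rot: [[-0.962, -0.273, 0.002], [-0.273, 0.962, 0.0], [-0.002, -0.001, -1.0]]
force: [0.7, -0.3, -0.3]
opening: 0.135
grasp_force: 30.0
```

Emit:
move_arm([
  {"xyz":[0,0,-15],"roll":0,"grip":0},
  {"xyz":[0,0,0],"roll":0,"grip":0},
  {"xyz":[0,0,0],"roll":0,"grip":0},
])

```text
time_s: 6.75
position: [0.4795, 0.0514, 0.2472]
tcp_rot: [[-0.962, -0.273, 0.001], [-0.273, 0.962, 0.0], [-0.001, -0.0, -1.0]]
force: [-0.8, 0.1, -0.6]
opening: 0.134
grasp_force: 30.0
```

```bash
python3 - <<'E'
from h import *
st=bot.read_state(); print(st["time_s"],np.round(st["position"],4),st["opening"],st["grasp_force"]); print(np.round(st["tcp_rot"],4))
R=np.array(st["tcp_rot"]);p=np.array(st["position"])
for n in("scene","side","wrist"):
    im,d=bot.capture(n)
    r=bot.trace("gauge",n); g=bot.spot_in("gauge_grip",n); c=bot.spot_in("gauge_tip",n)
    print(n,[(x["conf"],((cam2world(n,x["at"],st)-p)@R).round(4)) for x in g[:1]+c[:1]])
    if r:
        P=(pts(n,d,r[0]["mask"],st)-p)@R; P=P[np.linalg.norm(P,axis=1)<.2]
        print(r[0]["conf"],len(P),np.percentile(P,[2,50,98],axis=0).round(4))
        np.save(f"g_{n}.npy",P)
    save(f"f_{n}.png",im)
E
```

```text
6.75 [0.4795 0.0514 0.2472] 0.13437239734327577 29.999872860498726
[[-9.621e-01 -2.728e-01  1.200e-03]
 [-2.728e-01  9.621e-01  1.000e-04]
 [-1.100e-03 -3.000e-04 -1.000e+00]]
scene [(0.82, array([-0.0228, -0.0097, -0.0098])), (0.61, array([-0.1153,  0.2825,  0.1612]))]
0.83 259 [[-0.0958 -0.0161 -0.0417]
 [-0.0189 -0.0058 -0.0089]
 [ 0.02    0.0032  0.0587]]
side [(0.63, array([-0.0265, -0.0094,  0.0028])), (0.68, array([-0.0226, -0.0056,  0.0013]))]
0.76 292 [[-0.0916 -0.0139 -0.0331]
 [-0.0254 -0.0036  0.0039]
 [ 0.0222  0.0034  0.0604]]
wrist [(0.92, array([ 0.0085,  0.0044, -0.0261])), (0.67, array([ 0.0083,  0.0037, -0.0287]))]
```

```bash
python3 - <<'E'
from h import *
p=np.array([.4795,.0514,.2472])
for n in("scene","side"):
    P=np.load(f"g_{n}.npy"); Q=P[(P[:,0]<-.045)&(P[:,0]>-.11)&(abs(P[:,1])<.02)]
    l=cv2.fitLine(Q.astype(np.float32),cv2.DIST_HUBER,0,.01,.01).ravel(); v=l[:3]*-np.sign(l[0])
    print(n,len(Q),"pitch",np.degrees(np.arctan2(v[2],-v[0])),"yaw",np.degrees(np.arctan2(v[1],-v[0])),"mean",Q.mean(0),"z at x=0",l[5]-l[3]*v[2]/v[0],"minx",Q[:,0].min(),"maxz",Q[:,2].max())
im=cv2.imread("pics/f_scene.png"); im2=cv2.imread("pics/f_side.png")
a=proj("scene",p)[0].astype(int);b=proj("side",p)[0].astype(int);print(a,b)
c=lambda i,q:cv2.resize(i[max(q[1]-40,0):q[1]+60,q[0]-50:q[0]+50],(400,400),interpolation=2)
cv2.imwrite("pics/g.png",np.hstack([c(im,a),c(im2,b)]))
E
```

```text
scene 49 pitch 40.31477 yaw 0.45944515 mean [-0.07830664 -0.00510258  0.04275491] z at x=0 -0.02368867 minx -0.10244677597428374 maxz 0.06330708209793039
side 80 pitch 40.33394 yaw -0.44685522 mean [-0.07018585 -0.00240283  0.04269092] z at x=0 -0.01733308 minx -0.09586505427293927 maxz 0.06484291976124003
[340 217] [319 203]
```

View pics/g.png

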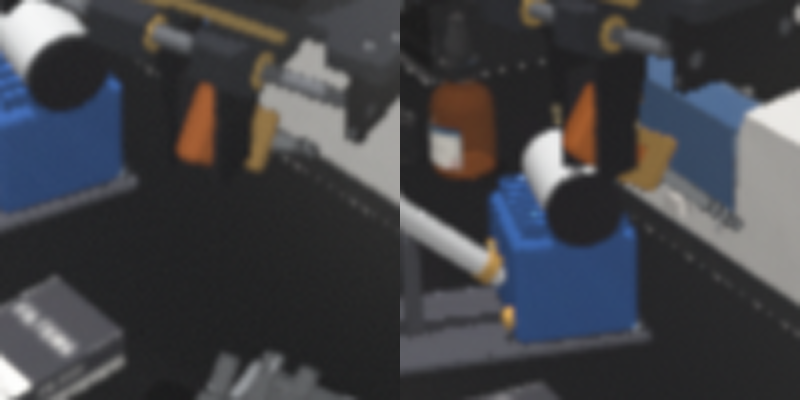

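Emit:
move_arm([
  {"xyz":[-4.8,30,-20],"roll":0,"grip":0},
  {"xyz":[-4.8,34,-18],"roll":0,"grip":0},
  {"xyz":[-4.8,34,-18],"roll":0,"grip":0},
  {"xyz":[-4.8,36,-16],"roll":0,"grip":0},
  {"xyz":[-4.8,38,-14],"roll":0,"grip":0},
])

```text
time_s: 7.77
position: [0.4558, 0.2245, 0.3343]
tcp_rot: [[-0.962, -0.272, 0.002], [-0.272, 0.962, 0.0], [-0.002, -0.0, -1.0]]
force: [1.2, -0.4, -0.9]
opening: 0.132
grasp_force: 30.0
```

Emit:
move_arm([
  {"xyz":[-4.8,40,-8],"roll":0,"grip":0},
  {"xyz":[-4.8,40,-6],"roll":0,"grip":0},
  {"xyz":[-4.8,40,0],"roll":0,"grip":0},
  {"xyz":[-4.8,40,0],"roll":0,"grip":0},
  {"xyz":[0,0,0],"roll":0.112,"grip":0},
])

```text
time_s: 8.18
position: [0.4288, 0.3892, 0.3469]
tcp_rot: [[-0.986, -0.168, 0.0], [-0.168, 0.986, 0.005], [-0.001, 0.005, -1.0]]
force: [0.5, -0.4, -0.2]
opening: 0.133
grasp_force: 30.0
```

Emit:
move_arm([
  {"xyz":[0,0,0],"roll":0.112,"grip":0},
  {"xyz":[0,0,0],"roll":0.112,"grip":0},
  {"xyz":[0,0,0],"roll":0.112,"grip":0},
  {"xyz":[0,0,0],"roll":0.112,"grip":0},
  {"xyz":[0,0,0],"roll":0,"grip":0},
])

```text
time_s: 8.6
position: [0.4305, 0.3825, 0.3467]
tcp_rot: [[-0.96, 0.282, -0.0], [0.282, 0.96, -0.0], [0.0, -0.0, -1.0]]
force: [0.5, -0.1, -1.5]
opening: 0.137
grasp_force: 30.0
```

Emit:
move_arm([
  {"xyz":[0,0,0],"roll":0,"grip":0},
  {"xyz":[0,0,0],"roll":0,"grip":0},
  {"xyz":[0,0,0],"roll":0,"grip":0},
])

```text
time_s: 8.85
position: [0.4307, 0.3824, 0.3469]
tcp_rot: [[-0.96, 0.279, -0.0], [0.279, 0.96, 0.0], [0.0, 0.0, -1.0]]
force: [-0.3, -0.5, -0.6]
opening: 0.136
grasp_force: 30.0
```

```bash
python3 - <<'E'
from h import *
st=bot.read_state(); print(st["time_s"],np.round(st["position"],4),st["opening"]); print(np.round(st["tcp_rot"],4))
im,d=bot.capture("wrist"); np.savez("m.npz",im=im,d=d,p=st["position"],R=st["tcp_rot"])
m=[x for x in bot.spot_in("guide_mouth","wrist")]; print([(x["conf"],cam2world("wrist",x["at"],st)) for x in m])
q=(np.array([.49,.368,.105])-st["position"])@np.array(st["tcp_rot"]); T=np.array(bot.camera_model("wrist")["tool_from_camera"])
c=(q-T[:3,3])@T[:3,:3]; K=np.array(bot.camera_model("wrist")["intrinsics"]); u,v=(K@c/c[2])[:2]; print(u,v)
u,v=int(u),int(v); print(u-60,v-45); save("m.png",cv2.resize(im[v-45:v+45,u-60:u+60],(720,540),interpolation=2))
E
```

```text
8.85 [0.4307 0.3824 0.3469] 0.13553517789797234
[[-0.9604  0.2786 -0.    ]
 [ 0.2786  0.9604  0.    ]
 [ 0.      0.     -1.    ]]
[(0.59, array([0.49203034, 0.36548725, 0.10122605]))]
319.2338202704779 258.27911357014125
259 213
```

View pics/m.png

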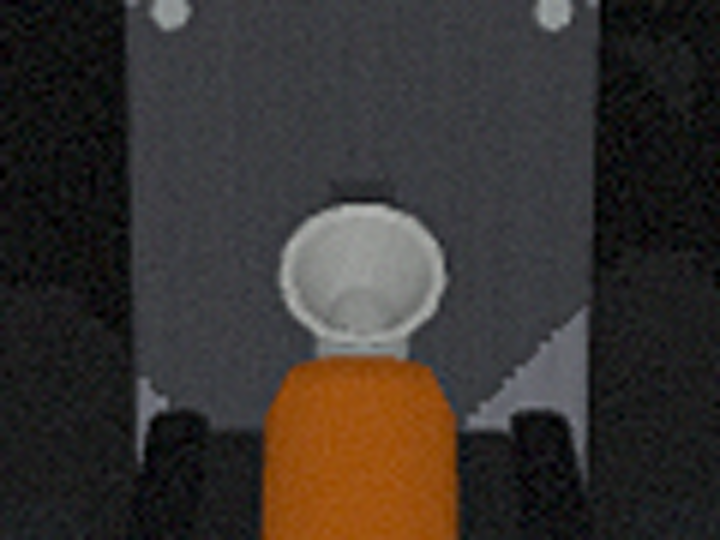

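Emit:
move_arm([
  {"xyz":[28.5,0.4,0],"roll":0,"grip":0},
  {"xyz":[28.5,0,5],"roll":0,"grip":0},
  {"xyz":[0,0,25],"roll":0,"grip":0},
  {"xyz":[0,0,35],"roll":0,"grip":0},
  {"xyz":[0,0,35],"roll":0,"grip":0},
])

```text
time_s: 9.37
position: [0.3763, 0.3997, 0.2474]
tcp_rot: [[-0.96, 0.278, 0.004], [0.278, 0.96, 0.003], [-0.003, 0.004, -1.0]]
force: [0.7, 0.3, -1.6]
opening: 0.136
grasp_force: 30.0
```

Emit:
move_arm([
  {"xyz":[0,0,30],"roll":0,"grip":0},
  {"xyz":[0,0,22],"roll":0,"grip":0},
  {"xyz":[0,0,10.9],"roll":0,"grip":0},
  {"xyz":[0,0,0],"roll":0,"grip":0},
  {"xyz":[0,0,0],"roll":0,"grip":0},
])

```text
time_s: 9.78
position: [0.3761, 0.3988, 0.1837]
tcp_rot: [[-0.96, 0.28, -0.001], [0.28, 0.96, -0.001], [0.001, -0.001, -1.0]]
force: [-0.6, -0.2, 0.4]
opening: 0.136
grasp_force: 30.0
```

```bash
cat > rel.py <<'E'
from h import *
st=bot.read_state(); R=np.array(st["tcp_rot"]);p=np.array(st["position"]);print(st["time_s"],p.round(4),np.round(R[:,1],4),"F",(np.array(st["force"])@R).round(2),"M",(np.array(st["moment"])@R).round(2))
a=np.radians(40); M=np.array([.4307,.3824,.3469])+np.array([[-.9604,.2786,0],[.2786,.9604,0],[0,0,-1]]).T@[-.0610,.0004,.2419]
s=p+R@[-.042*np.cos(a),0,-.020+.042*np.sin(a)]-M
h=np.array([.9604,-.2786,0]); ax=h*np.cos(a)-[0,0,np.sin(a)]; n=h*np.sin(a)+[0,0,np.cos(a)]; y=np.array([.2786,.9604,0])
print("collar rel mouth mm: along",1000*s@ax,"up-normal",1000*s@n,"y",1000*s@y)
E
python3 rel.py; python3 - <<'E'
from h import *
a,_=bot.capture("scene"); b,_=bot.capture("side"); f=lambda i,n:(lambda q:cv2.resize(i[q[1]-40:q[1]+40,q[0]-50:q[0]+50],(400,320),interpolation=2))(proj(n,[.48,.37,.12])[0].astype(int))
save("k.png",np.hstack([f(a,"scene"),f(b,"side")]))
E
```

```text
9.7833 [0.3761 0.3988 0.1837] [ 2.797e-01  9.601e-01 -8.000e-04] F [ 0.56 -0.38 -0.44] M [-0.04  0.06  0.  ]
collar rel mouth mm: along -111.87114957560459 up-normal -0.24515706462412862 y 0.04428371579041218
```

View pics/k.png

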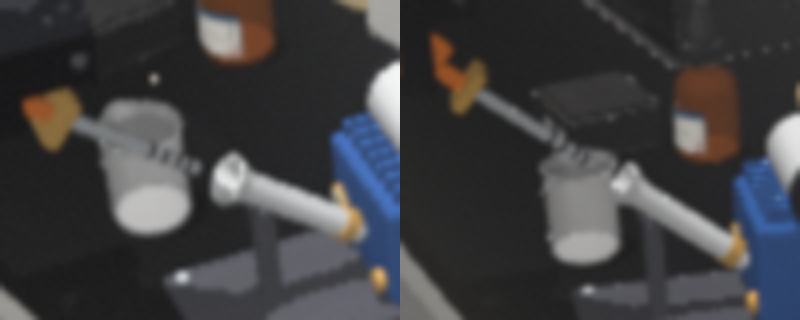

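Emit:
move_arm([
  {"xyz":[-7.7,0,6.4],"roll":0,"grip":0},
  {"xyz":[-7.7,0,6.4],"roll":0,"grip":0},
  {"xyz":[-7.7,0,6.4],"roll":0,"grip":0},
  {"xyz":[-3.8,0,3.2],"roll":0,"grip":0},
  {"xyz":[0,0,0],"roll":0,"grip":0},
])

```text
time_s: 10.3
position: [0.403, 0.3906, 0.1607]
tcp_rot: [[-0.96, 0.281, -0.001], [0.281, 0.96, -0.001], [0.0, -0.001, -1.0]]
force: [0.4, 0.8, -0.5]
opening: 0.136
grasp_force: 30.0
```

```bash
python3 rel.py
```

```text
10.3 [0.403  0.3906 0.1607] [ 2.814e-01  9.596e-01 -7.000e-04] F [-0.12  0.86  0.47] M [-0.07  0.04 -0.08]
collar rel mouth mm: along -75.50175429868126 up-normal 0.14532633010562176 y -0.321415631421021
```

Emit:
move_arm([
  {"xyz":[-3.8,0,3.2],"roll":0,"grip":0},
  {"xyz":[-3.8,0,3.2],"roll":0,"grip":0},
  {"xyz":[-3.8,0,3.2],"roll":0,"grip":0},
  {"xyz":[0,0,0],"roll":0,"grip":0},
])

```text
time_s: 10.63
position: [0.4133, 0.3877, 0.1514]
tcp_rot: [[-0.96, 0.28, -0.0], [0.28, 0.96, -0.0], [0.0, -0.0, -1.0]]
force: [0.5, -0.9, -1.0]
opening: 0.134
grasp_force: 30.0
```

```bash
python3 rel.py
```

```text
10.6333 [0.4133 0.3877 0.1514] [ 2.804e-01  9.599e-01 -5.000e-04] F [-0.77 -0.72  1.01] M [-0.    0.04 -0.02]
collar rel mouth mm: along -61.317819040890164 up-normal -0.017178947907323494 y -0.16061747659269726
```

Emit:
move_arm([
  {"xyz":[-5.4,0,4.5],"roll":0,"grip":0},
  {"xyz":[-5.4,0,4.5],"roll":0,"grip":0},
  {"xyz":[-5.4,0,4.5],"roll":0,"grip":0},
  {"xyz":[-5.4,0,4.5],"roll":0,"grip":0},
  {"xyz":[0,0,0],"roll":0,"grip":0},
])

```text
time_s: 11.05
position: [0.4345, 0.3815, 0.1329]
tcp_rot: [[-0.96, 0.281, -0.0], [0.281, 0.96, -0.001], [0.0, -0.001, -1.0]]
force: [-0.6, 0.3, -0.9]
opening: 0.135
grasp_force: 30.0
```

```bash
python3 rel.py
```

```text
11.05 [0.4345 0.3815 0.1329] [ 2.809e-01  9.597e-01 -6.000e-04] F [0.68 0.17 0.88] M [-0.   -0.02 -0.02]
collar rel mouth mm: along -32.50910065941826 up-normal 0.049049698703822746 y -0.30176078376476884
```

Emit:
move_arm([
  {"xyz":[-5.4,0,4.5],"roll":0,"grip":0},
  {"xyz":[-5.4,0,4.5],"roll":0,"grip":0},
  {"xyz":[-5.4,0,4.5],"roll":0,"grip":0},
  {"xyz":[0,0,0],"roll":0,"grip":0},
])

```text
time_s: 11.38
position: [0.4501, 0.377, 0.1196]
tcp_rot: [[-0.96, 0.281, -0.0], [0.281, 0.96, -0.0], [0.0, -0.0, -1.0]]
force: [0.7, -0.3, -1.4]
opening: 0.137
grasp_force: 30.0
```

```bash
python3 rel.py
```

```text
11.3833 [0.4501 0.377  0.1196] [ 2.807e-01  9.598e-01 -3.000e-04] F [-0.79 -0.12  1.41] M [-0.01  0.04 -0.02]
collar rel mouth mm: along -11.556459074013976 up-normal 0.2240998312628308 y -0.21765660031082854
```

Sliding freely. Now gently to the stop.

Emit:
move_arm([
  {"xyz":[-3.1,0,2.6],"roll":0,"grip":0},
  {"xyz":[-2.3,0,1.9],"roll":0,"grip":0},
  {"xyz":[-1.5,0,1.3],"roll":0,"grip":0},
  {"xyz":[0,0,0],"roll":0,"grip":0},
])

```text
time_s: 11.72
position: [0.4559, 0.3754, 0.1145]
tcp_rot: [[-0.96, 0.28, -0.0], [0.28, 0.96, -0.0], [0.0, -0.0, -1.0]]
force: [-0.0, 0.8, -0.6]
opening: 0.137
grasp_force: 30.0
```

```bash
python3 rel.py
```

```text
11.7167 [0.4559 0.3754 0.1145] [ 2.802e-01  9.599e-01 -2.000e-04] F [0.24 0.77 0.59] M [0.03 0.03 0.02]
collar rel mouth mm: along -3.671207597427668 up-normal 0.1720744591063428 y -0.14253471684662997
```

Emit:
move_arm([
  {"xyz":[-0.8,0,0.6],"roll":0,"grip":0},
  {"xyz":[-0.8,0,0.6],"roll":0,"grip":0},
  {"xyz":[0,0,0],"roll":0,"grip":0},
])

```text
time_s: 11.97
position: [0.4573, 0.3751, 0.1136]
tcp_rot: [[-0.96, 0.28, 0.0], [0.28, 0.96, 0.0], [-0.0, 0.0, -1.0]]
force: [-0.0, -0.5, -0.7]
opening: 0.137
grasp_force: 30.0
```

```bash
python3 rel.py
```

```text
11.9667 [0.4573 0.3751 0.1136] [2.799e-01 9.600e-01 1.000e-04] F [-0.11 -0.48  0.68] M [-0.07  0.03 -0.04]
collar rel mouth mm: along -1.9835276261531862 up-normal 0.413688929783462 y -0.018949131628463022
```

Emit:
move_arm([
  {"xyz":[-0.8,0,0.7],"roll":0,"grip":0},
  {"xyz":[-0.8,0,0.7],"roll":0,"grip":0},
  {"xyz":[0,0,0],"roll":0,"grip":0},
])

```text
time_s: 12.22
position: [0.4588, 0.3747, 0.1122]
tcp_rot: [[-0.96, 0.28, -0.0], [0.28, 0.96, 0.0], [0.0, 0.0, -1.0]]
force: [0.1, 0.5, -1.2]
opening: 0.135
grasp_force: 30.0
```

```bash
python3 rel.py
```

```text
12.2167 [0.4588 0.3747 0.1122] [2.8e-01 9.6e-01 1.0e-04] F [0.01 0.54 1.16] M [-0.02  0.04 -0.03]
collar rel mouth mm: along 0.12231471302497741 up-normal 0.35042723417689414 y -0.010682317476890335
```

Emit:
move_arm([
  {"xyz":[-0.8,0,0.7],"roll":0,"grip":0},
  {"xyz":[0,0,0],"roll":0,"grip":0},
  {"xyz":[0,0,0],"roll":0,"grip":0},
])

```text
time_s: 12.47
position: [0.4589, 0.3747, 0.1121]
tcp_rot: [[-0.96, 0.28, -0.001], [0.28, 0.96, 0.0], [0.001, 0.0, -1.0]]
force: [-4.4, 0.7, 4.6]
opening: 0.137
grasp_force: 30.0
```

```bash
python3 rel.py
```

```text
12.4667 [0.4589 0.3747 0.1121] [2.8e-01 9.6e-01 1.0e-04] F [ 4.39 -0.55 -4.58] M [ 0.03  0.59 -0.07]
collar rel mouth mm: along 0.2227766567976093 up-normal 0.2937662522457631 y -0.014440035007975896
```

Emit:
move_arm([
  {"xyz":[0,0,0],"roll":0,"grip":0},
  {"xyz":[0,0,0],"roll":0,"grip":0},
  {"xyz":[0,0,0],"roll":0,"grip":0},
  {"xyz":[0,0,0],"roll":0,"grip":0},
  {"xyz":[0,0,0],"roll":0,"grip":0},
])

```text
time_s: 12.88
position: [0.4588, 0.3747, 0.1121]
tcp_rot: [[-0.96, 0.28, -0.001], [0.28, 0.96, 0.0], [0.001, 0.0, -1.0]]
force: [-2.3, 0.4, 5.2]
opening: 0.13
grasp_force: 30.0
```

```bash
python3 rel.py
```

```text
12.8833 [0.4588 0.3747 0.1121] [2.799e-01 9.600e-01 1.000e-04] F [ 2.32 -0.28 -5.24] M [-0.01  0.52 -0.05]
collar rel mouth mm: along 0.21727938848090114 up-normal 0.2882202601264509 y -0.022572557669840416
```

Emit:
move_arm([
  {"xyz":[3.8,0,-3.2],"roll":0,"grip":0},
  {"xyz":[7.7,0,-6.4],"roll":0,"grip":0},
  {"xyz":[7.7,0,-6.4],"roll":0,"grip":0},
  {"xyz":[7.7,0,-6.4],"roll":0,"grip":0},
  {"xyz":[7.7,0,-6.4],"roll":0,"grip":0},
])

```text
time_s: 13.3
position: [0.4254, 0.3843, 0.141]
tcp_rot: [[-0.96, 0.28, 0.0], [0.28, 0.96, -0.0], [-0.0, -0.0, -1.0]]
force: [0.3, -0.1, -0.9]
opening: 0.135
grasp_force: 30.0
```

Emit:
move_arm([
  {"xyz":[7.7,0,-6.4],"roll":0,"grip":0},
  {"xyz":[7.7,0,-6.4],"roll":0,"grip":0},
  {"xyz":[7.7,0,-6.4],"roll":0,"grip":0},
  {"xyz":[7.7,0,-6.4],"roll":0,"grip":0},
  {"xyz":[7.7,0,-6.4],"roll":0,"grip":0},
])

```text
time_s: 13.72
position: [0.3886, 0.3951, 0.173]
tcp_rot: [[-0.96, 0.28, 0.0], [0.28, 0.96, 0.0], [-0.0, 0.0, -1.0]]
force: [0.0, -0.3, -1.3]
opening: 0.136
grasp_force: 30.0
```

Emit:
move_arm([
  {"xyz":[7.7,0,-6.4],"roll":0,"grip":0},
  {"xyz":[7.7,0,-6.4],"roll":0,"grip":0},
  {"xyz":[7.7,0,-6.4],"roll":0,"grip":0},
  {"xyz":[0,0,0],"roll":0,"grip":0},
  {"xyz":[0,0,0],"roll":0,"grip":0},
])

```text
time_s: 14.13
position: [0.367, 0.4017, 0.192]
tcp_rot: [[-0.96, 0.279, 0.001], [0.279, 0.96, 0.0], [-0.001, 0.001, -1.0]]
force: [0.1, 0.9, -0.9]
opening: 0.132
grasp_force: 30.0
```

```bash
python3 rel.py
```

```text
14.1333 [0.367  0.4017 0.192 ] [2.792e-01 9.602e-01 8.000e-04] F [0.21 0.92 0.89] M [-0.02  0.06 -0.02]
collar rel mouth mm: along -124.46389565432992 up-normal -0.011318227639841404 y 0.35836829464522074
```

Emit:
move_arm([
  {"xyz":[0,0,-30],"roll":0,"grip":0},
  {"xyz":[0,0,-36],"roll":0,"grip":0},
  {"xyz":[-10,-10,-30],"roll":0,"grip":0},
  {"xyz":[-17,-27,-10],"roll":0,"grip":0},
  {"xyz":[-20,-30,0],"roll":0,"grip":0},
])

```text
time_s: 14.55
position: [0.3959, 0.325, 0.3008]
tcp_rot: [[-0.961, 0.277, 0.007], [0.277, 0.961, 0.004], [-0.006, 0.006, -1.0]]
force: [1.2, -0.8, -1.5]
opening: 0.136
grasp_force: 30.0
```

Emit:
move_arm([
  {"xyz":[-20,-31,0],"roll":0,"grip":0},
  {"xyz":[-20,-31,0],"roll":0,"grip":0},
  {"xyz":[-20,-31,0],"roll":0,"grip":0},
  {"xyz":[-20,-31,0],"roll":0,"grip":0},
  {"xyz":[-20,-31,0],"roll":0,"grip":0},
])

```text
time_s: 14.97
position: [0.4465, 0.145, 0.2972]
tcp_rot: [[-0.96, 0.28, -0.0], [0.28, 0.96, -0.0], [0.0, -0.0, -1.0]]
force: [1.5, 0.6, -0.6]
opening: 0.137
grasp_force: 30.0
```

Emit:
move_arm([
  {"xyz":[-20,-31,0],"roll":0,"grip":0},
  {"xyz":[-20,-31,0],"roll":0,"grip":0},
  {"xyz":[-15,-24,0],"roll":0,"grip":0},
  {"xyz":[0,0,0],"roll":-0.112,"grip":0},
  {"xyz":[0,0,0],"roll":-0.112,"grip":0},
])

```text
time_s: 15.38
position: [0.4756, 0.0466, 0.297]
tcp_rot: [[-0.998, 0.059, -0.001], [0.059, 0.998, -0.0], [0.001, -0.0, -1.0]]
force: [0.0, 0.3, -0.1]
opening: 0.136
grasp_force: 30.0
```

Emit:
move_arm([
  {"xyz":[0,0,0],"roll":-0.112,"grip":0},
  {"xyz":[0,0,0],"roll":-0.112,"grip":0},
  {"xyz":[0,0,0],"roll":-0.111,"grip":0},
  {"xyz":[0,0,0],"roll":0,"grip":0},
  {"xyz":[0,0,0],"roll":0,"grip":0},
])

```text
time_s: 15.8
position: [0.4749, 0.0488, 0.2971]
tcp_rot: [[-0.963, -0.269, -0.001], [-0.269, 0.963, -0.0], [0.001, 0.0, -1.0]]
force: [0.6, -0.5, -1.5]
opening: 0.137
grasp_force: 30.0
```

```bash
python3 - <<'E'
from h import *
st=bot.read_state(); R=np.array(st["tcp_rot"]);p=np.array(st["position"]); print(st["time_s"],p.round(4)); print(R.round(4))
im,d=bot.capture("wrist"); np.savez("r.npz",im=im,d=d,p=p,R=R)
P=pts("wrist",d,np.ones((480,640),bool),st)
a=np.radians(15.8);h=np.array([np.cos(a),np.sin(a)]);y=np.array([-h[1],h[0]])
Q=np.c_[(P[:,:2]-[.5105,.0604])@h,(P[:,:2]-[.5105,.0604])@y,P[:,2]]*1000
Q=Q[(abs(Q[:,0])<90)&(abs(Q[:,1])<36)&(Q[:,2]>12)&(Q[:,2]<110)]
H=np.full((13,30),0)
for x,yy,z in Q:
    i=int((yy+26)//4);j=int((x+40)//4)
    if 0<=i<13 and 0<=j<30:H[i,j]=max(H[i,j],z)
print("cols x from -40 step 4; rows y from -26 step 4");print("\n".join(" ".join(f"{v:3d}" for v in r) for r in H))
save("r.png",cv2.resize(im[180:330,240:400],(800,750))[:600])
E
```

```text
15.8 [0.4749 0.0488 0.2971]
[[-9.633e-01 -2.685e-01 -6.000e-04]
 [-2.685e-01  9.633e-01 -1.000e-04]
 [ 7.000e-04  1.000e-04 -1.000e+00]]
cols x from -40 step 4; rows y from -26 step 4
  0   0   0   0   0   0   0   0   0   0   0   0   0   0   0   0   0   0   0   0   0   0   0   0   0   0   0   0   0   0
  0   0   0   0   0   0   0   0   0   0   0   0   0   0   0   0   0   0   0   0   0   0   0   0   0   0   0   0   0   0
  0   0   0   0  75  81  81  77  79  84  89  90  87   0   0   0   0   0   0   0   0  41  45   0   0   0   0   0   0   0
  0   0   0   0  77  81  80  77  80  86  89  90  87   0   0   0   0   0   0   0  31  42  40   0   0   0   0   0   0   0
  0   0   0   0  76  81  80  78  80  85  89  90  86   0   0   0   0   0   0   0  33  39   0   0   0   0   0   0   0   0
  0   0  12  12  77  82  81  77  74  71   0   0   0   0   0   0   0   0   0   0  34  37   0   0   0   0   0   0   0   0
  0  12  12  13  77  81  81  77  74  70   0   0   0   0   0   0   0   0   0   0  34  37   0   0   0   0   0   0   0   0
  0   0   0   0  78  82  80  77  80  83  89  89  85   0   0   0   0   0   0   0  38  38   0   0   0   0   0   0   0   0
  0   0   0   0  77  80  81  78  82  84  90  89  86   0   0   0   0   0   0   0  32  40   0   0   0   0   0   0   0   0
  0   0   0   0  75  82  80  77  79  85  90  90  87   0   0   0   0   0   0   0   0  40   0   0   0   0   0   0   0   0
  0   0   0   0   0   0   0   0   0   0   0   0   0   0   0   0   0   0   0   0   0   0   0   0   0   0   0   0   0   0
  0   0   0   0   0   0   0   0   0   0   0   0   0   0   0   0   0   0   0   0   0   0   0   0   0   0   0   0   0   0
  0   0   0   0   0   0   0   0   0   0   0   0   0   0   0   0   0   0   0   0   0   0   0   0   0   0   0   0   0   0
```

Emit:
move_arm([
  {"xyz":[22,5.5,0],"roll":0,"grip":0},
  {"xyz":[21.8,5.5,10],"roll":0,"grip":0},
  {"xyz":[0,0,30],"roll":0,"grip":0},
  {"xyz":[0,0,35],"roll":0,"grip":0},
  {"xyz":[0,0,30],"roll":0,"grip":0},
])

```text
time_s: 16.27
position: [0.4297, 0.0478, 0.1918]
tcp_rot: [[-0.963, -0.27, 0.002], [-0.27, 0.963, -0.0], [-0.002, -0.001, -1.0]]
force: [0.1, 0.9, -1.7]
opening: 0.138
grasp_force: 30.0
```

Emit:
move_arm([
  {"xyz":[0,0,20],"roll":0,"grip":0},
  {"xyz":[0,0,12],"roll":0,"grip":0},
  {"xyz":[0,0,5],"roll":0,"grip":0},
  {"xyz":[0,0,0],"roll":0,"grip":0},
  {"xyz":[0,0,0],"roll":0,"grip":0},
])

```text
time_s: 16.68
position: [0.4303, 0.0477, 0.1558]
tcp_rot: [[-0.963, -0.271, 0.001], [-0.271, 0.963, -0.0], [-0.001, -0.0, -1.0]]
force: [0.4, 0.8, -1.3]
opening: 0.137
grasp_force: 30.0
```

```bash
cat > rr.py <<'E'
from h import *
st=bot.read_state(); R=np.array(st["tcp_rot"]);p=np.array(st["position"])
a=np.radians(15.8);h=np.array([np.cos(a),np.sin(a)]);y=np.array([-h[1],h[0]]);r=p[:2]-[.5105,.0604]
print(st["time_s"],"rest x,y,z mm",(1000*np.array([r@h,r@y,p[2]])).round(1),"F",(np.array(st["force"])@R).round(2),"M",(np.array(st["moment"])@R).round(2),st["opening"],np.round(st["joint_positions"],1))
E
python3 rr.py
```

```text
16.6833 rest x,y,z mm [-80.7   9.6 155.8] F [-0.64  0.68  1.28] M [-0.06 -0.   -0.02] 0.13699357341508145 [  -8.5   22.2  112.8   -0.    45.  -114.2]
```

Emit:
move_arm([
  {"xyz":[0,0,3],"roll":0,"grip":0},
  {"xyz":[0,0,3],"roll":0,"grip":0},
  {"xyz":[1.5,0,3],"roll":0,"grip":0},
  {"xyz":[1.5,0,3],"roll":0,"grip":0},
  {"xyz":[0,0,0],"roll":0,"grip":0},
])

```text
time_s: 17.1
position: [0.4283, 0.0468, 0.1438]
tcp_rot: [[-0.963, -0.271, 0.004], [-0.271, 0.963, -0.0], [-0.004, -0.001, -1.0]]
force: [1.1, 0.4, 1.4]
opening: 0.137
grasp_force: 30.0
```

```bash
python3 rr.py
```

```text
17.1 rest x,y,z mm [-82.8   9.3 143.8] F [-1.2   0.09 -1.43] M [-0.11 -0.58 -0.  ] 0.1368411956176447 [  -8.7   23.3  113.9    0.    42.6 -114.5]
```

Emit:
move_arm([
  {"xyz":[3,0,4],"roll":0,"grip":0},
  {"xyz":[3,0,4],"roll":0,"grip":0},
  {"xyz":[3,0,5],"roll":0,"grip":0},
  {"xyz":[0,0,0],"roll":0,"grip":0},
  {"xyz":[0,0,0],"roll":0,"grip":0},
])

```text
time_s: 17.52
position: [0.4182, 0.0443, 0.1302]
tcp_rot: [[-0.962, -0.271, -0.0], [-0.271, 0.962, -0.0], [0.0, -0.0, -1.0]]
force: [1.9, -0.5, 2.0]
opening: 0.14
grasp_force: 30.0
```

```bash
python3 rr.py; python3 - <<'E'
from h import *
p=bot.read_state()["position"]; o=[]
for n in("scene","side"):
    i,_=bot.capture(n); q=proj(n,np.array(p)+[.05,.01,0])[0].astype(int); o.append(cv2.resize(i[q[1]-40:q[1]+40,q[0]-50:q[0]+50],(400,320),interpolation=2))
save("t.png",np.hstack(o))
E
```

```text
17.5167 rest x,y,z mm [-93.2   9.6 130.2] F [-1.67 -1.01 -1.98] M [ 0.12 -0.65  0.08] 0.13969641365442687 [  -9.2   24.4  115.8   -0.    39.8 -115. ]
```

View pics/t.png

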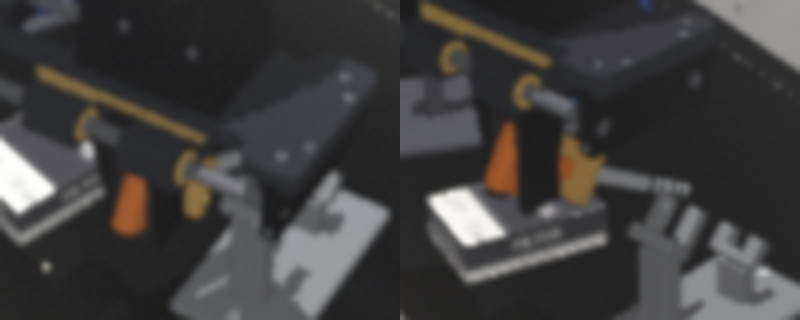

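Emit:
move_arm([
  {"xyz":[3,0,4.5],"roll":0,"grip":0},
  {"xyz":[3,0,4.5],"roll":0,"grip":0},
  {"xyz":[2.5,0,4.5],"roll":0,"grip":0},
  {"xyz":[2,0,4.5],"roll":0,"grip":0},
  {"xyz":[2,0,4.5],"roll":0,"grip":0},
])

```text
time_s: 18.03
position: [0.4067, 0.041, 0.1076]
tcp_rot: [[-0.962, -0.272, 0.002], [-0.272, 0.962, -0.0], [-0.002, -0.001, -1.0]]
force: [4.6, 1.5, 2.9]
opening: 0.135
grasp_force: 30.0
```

Emit:
move_arm([
  {"xyz":[2,0,5],"roll":0,"grip":0},
  {"xyz":[1,0,5],"roll":0,"grip":0},
  {"xyz":[0.5,0,5],"roll":0,"grip":0},
  {"xyz":[0,0,0],"roll":0,"grip":0},
  {"xyz":[0,0,0],"roll":0,"grip":0},
])

```text
time_s: 18.45
position: [0.4007, 0.0404, 0.0923]
tcp_rot: [[-0.962, -0.272, -0.005], [-0.272, 0.962, 0.001], [0.005, 0.002, -1.0]]
force: [0.8, -1.0, 1.1]
opening: 0.137
grasp_force: 30.0
```

```bash
cat > lv.py <<'E'
from h import *
st=bot.read_state(); R=np.array(st["tcp_rot"]);p=np.array(st["position"])
for n in("scene","side"):
    im,d=bot.capture(n); r=bot.trace("gauge",n)
    if not r: print(n,"none"); continue
    P=(pts(n,d,r[0]["mask"],st)-p)@R; Q=P[(P[:,0]<-.05)&(P[:,0]>-.15)&(abs(P[:,1])<.02)&(abs(P[:,2])<.1)]
    l=cv2.fitLine(Q.astype(np.float32),cv2.DIST_HUBER,0,.01,.01).ravel(); v=l[:3]*-np.sign(l[0])
    print(n,r[0]["conf"],len(Q),"pitch down",np.degrees(np.arctan2(v[2],-v[0])),"x",Q[:,0].min(),Q[:,0].max(),"mean z",Q[:,2].mean(),"y",Q[:,1].mean())
E
python3 rr.py; python3 lv.py
```

```text
18.45 rest x,y,z mm [-111.1   10.6   92.3] F [-0.51 -1.13 -1.07] M [ 0.16 -0.24  0.06] 0.13700197533937705 [ -10.2   28.5  119.9   -0.    31.9 -116. ]Traceback (most recent call last):
  File "lv.py", line 7, in <module>
    l=cv2.fitLine(Q.astype(np.float32),cv2.DIST_HUBER,0,.01,.01).ravel(); v=l[:3]*-np.sign(l[0])
      ~~~~~~~~~~~^^^^^^^^^^^^^^^^^^^^^^^^^^^^^^^^^^^^^^^^^^^^^^^
cv2.error: OpenCV(4.12.0) /io/opencv/modules/imgproc/src/linefit.cpp:102: error: (-215:Assertion failed) count > 0 in function 'fitLine3D_wods'
```

```bash
sed -i 's/^    l=cv2/    if len(Q)<8: print(n,"few",len(P),P.mean(0)); continue\n    l=cv2/' lv.py; python3 lv.py
```

```text
scene few 90 [-0.00148623 -0.00489449 -0.02183498]
side few 123 [-0.00366073 -0.00086178 -0.0178506 ]
```

```bash
cat > lv.py <<'E'
from h import *
st=bot.read_state(); R=np.array(st["tcp_rot"]);p=np.array(st["position"])
for n in("scene","side"):
    im,d=bot.capture(n)
    P=(pts(n,d,np.ones(d.shape,bool),st)-p)@R; Q=P[(P[:,0]<-.048)&(P[:,0]>-.14)&(abs(P[:,1]+.002)<.008)&(P[:,2]>-.045)&(P[:,2]<.01)]
    print(n,len(Q))
    for a in range(48,140,8):
        q=Q[(-Q[:,0]*1000>a)&(-Q[:,0]*1000<=a+8)]
        if len(q): print("  fwd",a,len(q),"z",(np.percentile(q[:,2],[5,50,95])*1000).round(1),"y",(1000*np.median(q[:,1])).round(1))
E
python3 lv.py
```

```text
scene 8
  fwd 120 2 z [-3.4 -3.3 -3.1] y -1.3
  fwd 128 6 z [-3.5 -1.4  0.1] y -3.2
side 26
  fwd 104 11 z [3.2 7.4 9.2] y -3.9
  fwd 112 8 z [4.  6.2 9.5] y -6.5
  fwd 120 3 z [0.4 2.5 3.1] y -3.0
  fwd 128 4 z [-2.3  0.2  2.5] y -1.0
```

Emit:
move_arm([
  {"xyz":[0,0,4],"roll":0,"grip":0},
  {"xyz":[0,0,5],"roll":0,"grip":0},
  {"xyz":[0,0,5],"roll":0,"grip":0},
  {"xyz":[0,0,0],"roll":0,"grip":0},
  {"xyz":[0,0,0],"roll":0,"grip":0},
])

```text
time_s: 19.27
position: [0.4022, 0.0403, 0.0785]
tcp_rot: [[-0.962, -0.272, -0.002], [-0.272, 0.962, 0.0], [0.002, 0.001, -1.0]]
force: [-2.0, -1.4, 1.4]
opening: 0.131
grasp_force: 30.0
```

```bash
python3 rr.py
```

```text
19.2667 rest x,y,z mm [-109.7   10.1   78.5] F [ 2.28 -0.76 -1.44] M [-0.14  0.06  0.02] 0.131003240789718 [ -10.2   30.4  120.4   -0.    29.3 -116. ]
```

Emit:
move_arm([
  {"xyz":[0,0,-10],"roll":0,"grip":0},
  {"xyz":[0,0,-25],"roll":0,"grip":0},
  {"xyz":[0,0,-32],"roll":0,"grip":0},
  {"xyz":[0,0,-32],"roll":0,"grip":0},
  {"xyz":[0,0,-32],"roll":0,"grip":0},
])

```text
time_s: 19.68
position: [0.4025, 0.0403, 0.2111]
tcp_rot: [[-0.962, -0.272, -0.001], [-0.272, 0.962, 0.0], [0.001, 0.0, -1.0]]
force: [0.9, 0.6, -0.1]
opening: 0.142
grasp_force: 30.0
```

Emit:
move_arm([
  {"xyz":[-10,0,-32],"roll":0,"grip":0},
  {"xyz":[-10,0,-32],"roll":0,"grip":0},
  {"xyz":[-10,0,-25],"roll":0,"grip":0},
  {"xyz":[0,0,-10],"roll":0,"grip":0},
  {"xyz":[0,0,0],"roll":0,"grip":0},
])

```text
time_s: 20.1
position: [0.434, 0.0482, 0.3116]
tcp_rot: [[-0.962, -0.272, 0.007], [-0.272, 0.962, -0.001], [-0.006, -0.003, -1.0]]
force: [-0.4, -1.0, -1.4]
opening: 0.13
grasp_force: 30.0
```

Emit:
move_arm([
  {"xyz":[0,0,0],"roll":0,"grip":0},
  {"xyz":[0,0,0],"roll":0,"grip":0},
])

```text
time_s: 20.27
position: [0.4303, 0.0485, 0.3075]
tcp_rot: [[-0.962, -0.272, -0.003], [-0.272, 0.962, 0.0], [0.003, 0.001, -1.0]]
force: [-0.1, 0.3, -0.9]
opening: 0.133
grasp_force: 30.0
```

```bash
python3 rr.py; python3 lv.py
```

```text
20.2667 rest x,y,z mm [-80.4  10.4 307.5] F [-0.05  0.34  0.85] M [-0.12  0.01 -0.01] 0.1327474653671173 [  -8.4    8.9  101.2   -0.    70.  -114.2]
scene 24
  fwd 56 1 z [-22.5 -22.5 -22.5] y -5.8
  fwd 64 7 z [-21.5 -18.9 -17.2] y -5.2
  fwd 72 10 z [-21.5 -20.1 -17.7] y -4.7
  fwd 80 6 z [-21.2 -17.9 -15.5] y -5.2
side 124
  fwd 48 3 z [-20.3 -18.8 -16.8] y -2.3
  fwd 56 15 z [-21.5 -18.3 -14.6] y -2.1
  fwd 64 12 z [-20.8 -18.6 -14.7] y -2.5
  fwd 72 14 z [-20.  -17.6 -14. ] y -2.2
  fwd 80 12 z [-19.3 -16.9 -14. ] y -3.4
  fwd 88 13 z [-19.5 -17.7 -13.2] y -2.4
  fwd 96 15 z [-19.  -16.3 -12.4] y -2.8
  fwd 104 10 z [-17.  -15.2 -11.8] y -1.9
  fwd 112 13 z [-17.5 -14.7 -12.1] y -3.2
  fwd 120 12 z [-16.9 -15.3  -9.9] y -1.7
  fwd 128 5 z [-15.3 -12.9 -10.4] y -2.1
```

Emit:
move_arm([
  {"xyz":[0,0,0],"roll":0,"grip":0},
  {"xyz":[0,0,0],"roll":0,"grip":0},
  {"xyz":[0,0,0],"roll":0,"grip":0},
  {"xyz":[0,0,0],"roll":0,"grip":0},
  {"xyz":[0,0,0],"roll":0,"grip":0},
])

```text
time_s: 20.78
position: [0.4316, 0.0483, 0.3088]
tcp_rot: [[-0.962, -0.272, -0.0], [-0.272, 0.962, 0.0], [0.0, 0.0, -1.0]]
force: [-0.6, -0.0, -0.2]
opening: 0.141
grasp_force: 30.0
```

```bash
python3 -c "
from h import *
s=bot.read_state(); print(s['position'],np.abs(s['qvel']).max(),s['grasp_force']); print(bot.hand_in())"
```

```text
[0.43163507 0.04832318 0.30880493] 0.2500783040301428 29.99981554225087
the job is handed in; nothing more can be done
None
```

The job is handed in at about 21 s, with no verdict returned: the rod was seated with about 6 N and held for over 0.4 s, drawn out, tipped against the rest's post, and is now held still about 4° off level at roughly 0.32 m (I viewed 11 pictures, one over the limit of 10).

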